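Take the top tray off the stuck stack

TASK

Switch the warming plate off by pushing its toggle lever right over to the side away from the robot. Then take the thumb lug of the top tray of the stuck stack on the plate and peel that tray off, this corner coming up first while the opposite corner still sits in the stack and the trays beneath stay where they are. Carry it over the white soldering tile and finish while holding it there, level and still, at least a hand's breadth above the tile, with the gripper closed on it; do not put it down, and leave the hammer, pocket scale and steel block alone.

Things in the scene. Friction and masses are not known exactly. Their poses are not given: they have to be found in the camera images.
- switch (a joint): throw-over toggle lever of the warming plate's switch, a hinge: 0 = on (leaning 0.5 rad to the block's -x side, towards the robot), 1.0 = off (leaning 0.5 rad to its +x side, away from the robot). Upright at 0.5; its heavy ball (0.12 kg) makes it fall to and rest at whichever end is nearer. Pushing it over takes about 1 N at the ball.
- switch_tip (a point): centre of the dark steel ball (30 mm diameter) on the end of the toggle lever, 80 mm from the hinge; moves with the lever. The stem below it is a steel rod 10 mm thick.
- switch_base: grey switch block fixed to the bench, 70 (x) x 50 (y) x 25 mm high; origin at the centre of its underside. The lever's hinge runs along its y axis, 22 mm above the origin; the lever swings from its -x side (on) to its +x side (off).
- warmer: round grey warming plate with a dark steel top, 210 mm diameter, 40 mm high, fixed to the bench; origin at the centre of its underside. The stack of trays stands centred on it.
- tray_low: the two lower steel trays, stuck firmly together as one loose piece, about 0.9 kg, standing on the warming plate; each 140 (x) x 100 (y) x 27.5 mm, nested 10 mm apart; origin at the centre of the underside of the lower one's feet. They have no lug.
- tray_top: top steel tray, stuck in the tray below; 140 (x) x 100 (y) mm, about 0.16 kg; floor 10 mm, flange top 27.5 mm above the origin (centre of the underside of its four feet, at x +-42, y +-24 mm). Seated: 20 mm above tray_low's origin, same axes. Clips grip each foot with about 1.5 N until it has risen 5 mm: from one corner they let go in turn, straight up all hold at once.
- lug (a point): grip point of the thumb lug at the top tray's +x +y corner, at x 56, y 40, z 48.5 mm in its frame (same axes), 21 mm above the flange: an upright steel fin 10 mm thick, 26 mm long, 30 mm high above the flange (z 27.5 to 57.5). Its length runs along the tray's diagonal, 0.62 rad from the tray's x axis towards y; fingers close across it.
- far_corner (a point): the corner of the top tray's flange diagonally across from the lug, at x -66, y -46, z 27.5 mm in the tray's frame; the last corner to come up.
- tile: white ceramic soldering tile, 150 x 150 x 12 mm, fixed flat on the bench; origin at the centre of its underside.
- scale: bystander: black pocket scale, 75 x 115 x 20 mm, loose on the bench; origin at the centre of its underside.
- hammer: bystander: hammer lying on the bench; origin under it.
- bench_block: bystander: dark steel bench block, 75 x 75 x 28 mm, loose; origin at the centre of its underside.
Mind the look-alikes: they are no part of the job. Several things look just like the warmer: the one meant starts farthest to the robot's left.

How it is judged:
By the outcome, as a careful person would: the job done as asked, in the order asked, and still so for the second after the job is handed in, while the arm keeps its last pose, push and grip.
It also fails if it takes over 50 s, if anything falls off the work surface, if the arm or the gripper's body presses on something with over 40 N, if the wrist force passes 120 N, or if a joint passes its speed limit or range.

ROBOT

A 6-joint arm with a two-finger parallel gripper is mounted at the origin on the work surface. World frame = base frame: x ahead of the robot, y to its left, z up, the work surface at z = 0. Lengths are in m, angles in rad, forces in N, time in s.
With the tool pointing down it reaches from about 0.35 to 0.95 m from the base axis. Payload 17.4 kg.
Tool frame: the origin (TCP) lies midway between the tips of the shut fingers; the grasp point (between the pads) lies ctrl.grasp_offset behind it (ctrl.grasp_offset is the distance from the TCP to the grasp point, in m); z points along the fingers, y is the line along which they close (so a half turn about z gives the same grasp; the last joint's range is limited). The gripper opens to 93 mm and grips with 3 to 60 N. Pads are 15 mm wide; open, the fingers measure 128 mm over their backs; the gripper's body (75 mm by 188 mm) begins 65 mm behind the grasp point.
Start: joints at [-1.173, 0.116, 1.442, -0, 1.584, -0.038], TCP at [0.285, -0.612, 0.219] pointing down, gripper open.
Joint ranges: [-2.83, 2.83], [-0.83, 2.19], [0.07, 2.5], [-1.14, 4.28], [0.01, 3], [-2.97, 2.97]. Speed limits (rad/s): [1.89, 1.89, 2.22, 3.14, 3.14, 3.14].

INTERFACE

Orientations are given as a unit quaternion [x, y, z, w].
In Python, from bench import ctrl gives the robot as it stands. The module is installed in compiled form; this text tells all that it offers.
- The arm moves only by the tool carry_out, never from a script. Its argument "steps" is one flat list of numbers, 6 for each row, row after row: the shift along the tool's x, y, z each as a share of 500 mm, from -1 to 1, then the turn, a rotation vector about the tool's x, y, z each as a share of 120 degrees, from -1 to 1. A call has 1 to 8 rows; each row is the pose to reach, as a shift and turn from the pose commanded when the call began, along the tool's axes at that moment; what a row does not reach only later rows make up. A row lasts 1/8 s, in which the tool goes at most 62.5 mm and 10.7 degrees, less where a joint would pass 70% of its speed; a pose out of reach is approached as far as the arm can. A call with a number of a shift or a turn outside -1 to 1 is refused whole. A call with a gripper value outside its range is refused whole. "hand" is the opening, from -1 (shut) to 1 (fully open), set as the call begins (left out, the last holds). The fingers move at their own pace and stop on an object; the grip force is fixed at half the most. Time passes only in rows, so rows that repeat a pose let the fingers close. It gives the time, the measured TCP pose, the force, the opening and the grip force at its end, in the units of the state.
- ctrl.sense(): the state, without advancing time (a new reading comes with each control period).
- ctrl.grab_frame(name): name is "scene" or "side" or "wrist"; returns a dict with "image" (384x512x3 uint8, blue, green, red), "depth" (384x512 float32, m along the optical axis (not along the pixel's ray), 0 where there is no reading), "intrinsics" (3x3 intrinsics, pixels), "dist_coeffs" ([k1, k2, p1, p2, k3] as OpenCV has them; the pictures are not rectified), "R" (3x3) and "t" (3): a world point X has camera coordinates R X + t. Camera axes: x right, y down, z forward; pixel columns grow to the right and rows downward; lengths in m; the calibration is good to about 2 mm. A picture is of the moment at which its call begins.
- ctrl.hand_in(): hands the job in; it is judged then, once.
The state is a dict: "time_s": time; "qpos": joint angles; "joint_velocities": joint speeds; "tau": joint torques, N m; "tool_pos": TCP position; "eef_rot": TCP orientation; "ft_force": force on the tool from outside, world axes, zero at the start; "torque": the same for the moment, N m; "grip_width": finger opening in m; "gripper_force": force on a finger pad.
Only numpy, scipy, OpenCV 4.12 (cv2) and the standard library are available. Lean on these libraries where they do the work, as an engineer would, in place of code of your own. Each camera call takes 0.05 s, during which the arm holds its last target. There are 200 camera calls.

## Working session

There is one attempt and no reset: what is moved stays moved. The work goes in short steps, Python scripts to look and compute and a tool call to move; the robot and the scene stay as the last step left them, time stands still between calls to the robot, and variables do not carry over. Pictures are saved under pics/ and viewed, at most 10 in all, crops included, and the job is handed in when it is done.

Besides the shell and the picture viewer there is one more tool, called after ">>>" as name(argument=value, ...) on one line, values as JSON. carry_out: Moves the arm, as the interface text tells. Shift numbers are shares of 500 mm and turn numbers shares of 120 degrees, none past 1 either way. Its arguments: {"type":"object","properties":{"steps":{"type":"array","items":{"type":"number"}},"hand":{"type":"number"}},"required":["steps"]}

```bash
mkdir -p pics; cat > h.py <<'E'
import numpy as np, cv2, pickle
from bench import ctrl
def grab(n):
    f=ctrl.grab_frame(n); pickle.dump(f,open(f'{n}.pkl','wb')); return f
def load(n): return pickle.load(open(f'{n}.pkl','rb'))
def cloud(f):
    K,D=np.array(f['intrinsics']),np.array(f['dist_coeffs']); h,w=f['depth'].shape
    u,v=np.meshgrid(np.arange(w),np.arange(h))
    p=cv2.undistortPoints(np.stack([u,v],-1).reshape(-1,1,2).astype(float),K,D).reshape(h,w,2)
    d=f['depth'][...,None]; c=np.concatenate([p*d,d],-1)
    return (c-np.array(f['t']))@np.array(f['R'])
def ray(f,u,v,z):
    K,D=np.array(f['intrinsics']),np.array(f['dist_coeffs']);R,t=np.array(f['R']),np.array(f['t'])
    p=cv2.undistortPoints(np.array([[[u,v]]],float),K,D).ravel()
    o=-R.T@t; d=R.T@np.array([p[0],p[1],1]); return o+d*(z-o[2])/d[2]
E
python3 - <<'E'
from h import *
for n in ['scene','side','wrist']:
    f=grab(n); cv2.imwrite(f'pics/{n}0.png',f['image'])
    R,t=np.array(f['R']),np.array(f['t']); print(n,(-R.T@t).round(3),R[2].round(2))
a,b=load('scene')['image'],load('side')['image']
cv2.imwrite('pics/both.png',np.vstack([a,b])[:, :] if 0 else cv2.resize(np.hstack([a,b]),(800,300)))
s=ctrl.sense();print({k:np.round(v,3) for k,v in s.items()},ctrl.grasp_offset)
E
```

```text
scene [1.227 0.364 0.973] [-0.59 -0.31 -0.74]
side [0.131 0.764 0.661] [ 0.38 -0.75 -0.54]
wrist [ 0.354 -0.579  0.384] [-0.25 -0.12 -0.96]
{'time_s': np.float64(0.15), 'qpos': array([-1.173,  0.116,  1.442, -0.   ,  1.584, -0.038]), 'joint_velocities': array([ 0.001, -0.   , -0.001, -0.001,  0.001, -0.001]), 'tau': array([ 1.0000e-03, -7.2176e+01, -6.2295e+01,  7.8000e-02,  2.3000e-02,
       -0.0000e+00]), 'tool_pos': array([ 0.285, -0.612,  0.218]), 'eef_rot': array([ 0.976,  0.216, -0.   , -0.   ]), 'ft_force': array([-0.314,  0.428,  0.011]), 'torque': array([0.011, 0.041, 0.015]), 'gripper_force': np.float64(0.0), 'grip_width': np.float64(0.093)} 0.0188
```

View pics/scene0.png

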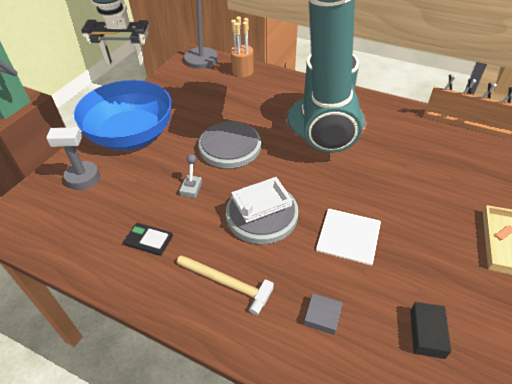

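View pics/side0.png

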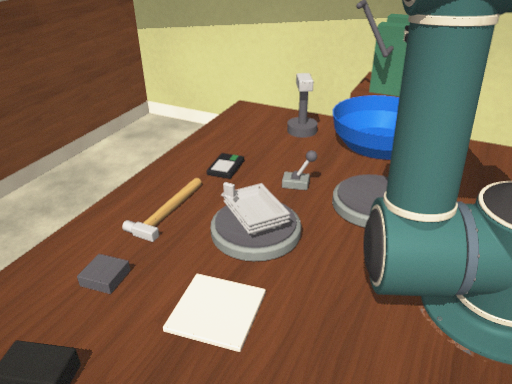

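The scene view shows two round plates: bare at (229,144), and with the tray stack at (262,213). The stack plate should be the farther left (+y). The switch is at (190,185), its ball at (192,158), the tile at (349,237). The side view shows the lug at (229,190) and the ball at (311,156). Next I measure these.

```bash
python3 - <<'E'
from h import *
S,T=load('scene'),load('side'); C,Cs=cloud(S),cloud(T)
print('plates scene', C[144,229].round(3), C[228,262].round(3), 'tile',C[237,349].round(3),'hammer',C[275,220].round(3),C[295,262].round(3),'scale',C[239,148].round(3),'micro',C[175,80].round(3), C[137,68].round(3))
def show(n,Cl,m):
    P=Cl[m];print(n,m.sum(),P.mean(0).round(4),P.min(0).round(3),P.max(0).round(3))
for nm,Q in (('sc',C),('sd',Cs)):
    # warmer rim disc at z~.04: circle fit
    m=(abs(Q[...,2]-.04)<.004)&(np.hypot(Q[...,0]-C[228,262,0],Q[...,1]-C[228,262,1])<.25)
    n,lab,st,ce=cv2.connectedComponentsWithStats(m.astype(np.uint8))
    for i in range(1,n):
        if st[i,4]>150:
            P=Q[lab==i][:,:2].astype(np.float32); c,r=cv2.minEnclosingCircle(P); print(nm,'disc',ce[i].round(),st[i,4],np.round(c,4),round(r,4))
    im=(S if nm=='sc' else T)['image']
    m=(im.min(-1)>190)&(abs(Q[...,2]-.012)<.006); show(nm+' tile',Q,m)
    m=(Q[...,2]>.05)&(np.hypot(Q[...,0]-.52,Q[...,1]-.17)<0.0)
# tray: z .07-.14 near the warmer
w=C[228,262,:2]
for nm,Q in (('sc',C),('sd',Cs)):
    base=(np.hypot(Q[...,0]-w[0],Q[...,1]-w[1])<.17)
    fl=base&(abs(Q[...,2]-.0875)<.003); show(nm+' flange',Q,fl)
    print(cv2.minAreaRect((Q[fl][:,:2]*1000).astype(np.float32)), np.median(Q[fl][:,2]))
    lg=base&(Q[...,2]>.098)&(Q[...,2]<.125); show(nm+' lug',Q,lg)
    tp=base&(Q[...,2]>.112)&(Q[...,2]<.125); show(nm+' lugtop',Q,tp)
b=C[158,192];print('ball px',b, Cs[156,311])
for nm,Q,b in (('sc',C,C[158,192]),('sd',Cs,Cs[156,311])):
    near=(np.linalg.norm(Q-b,axis=-1)<.025); P=Q[near]
    A=np.c_[2*P,np.ones(len(P))]; x=np.linalg.lstsq(A,(P**2).sum(1),rcond=None)[0]; print(nm,'ball',len(P),x[:3].round(4),np.sqrt(x[3]+x[:3]@x[:3]))
    sb=(np.linalg.norm(Q-np.array([b[0],b[1],.025]),axis=-1)<.11)&(abs(Q[...,2]-.025)<.003); print('base rect',sb.sum(),cv2.minAreaRect((Q[sb][:,:2]*1000).astype(np.float32)))
a=S['image'][125:255,165:315]; b=T['image'][140:260,205:335]
cv2.imwrite('pics/crop.png',np.hstack([cv2.resize(a,(400,346)),cv2.resize(b,(400,346))]))
E
```

```text
plates scene [ 0.313 -0.221  0.039] [0.575 0.03  0.035] tile [0.483 0.252 0.013] hammer [ 0.752 -0.001  0.027] [0.754 0.119 0.024] scale [ 0.737 -0.238  0.022] micro [ 0.633 -0.57   0.031] [ 0.63  -0.55   0.187]
sc disc [263. 220.] 1121 [ 5.145e-01 -3.000e-04] 0.0993
sc tile 2420 [0.4819 0.2464 0.0132] [ 0.358 -0.258  0.006] [0.797 0.644 0.018]
sd disc [252. 230.] 1694 [0.5092 0.0012] 0.0985
sd tile 4862 [0.4728 0.2549 0.0116] [ 0.389 -0.248  0.006] [0.793 0.335 0.018]
sc flange 463 [ 0.5107 -0.0023  0.088 ] [ 0.427 -0.084  0.085] [0.599 0.08  0.09 ]
((513.9700927734375, -3.8907699584960938), (106.27434539794922, 146.13206481933594), 52.13262939453125) 0.08809677010242253
sc lug 66 [ 0.5843 -0.0039  0.1127] [ 0.568 -0.011  0.099] [0.597 0.    0.123]
sc lugtop 39 [ 0.5832 -0.0045  0.1178] [ 0.568 -0.011  0.113] [0.597 0.    0.123]
sd flange 611 [ 0.5076 -0.0007  0.0881] [ 0.427 -0.083  0.085] [0.598 0.081 0.09 ]
((513.5228271484375, -0.8727188110351562), (104.79796600341797, 145.1185760498047), 53.38701248168945) 0.08824198229723498
sd lug 106 [ 0.579  -0.0014  0.1101] [ 0.567 -0.013  0.098] [0.594 0.004 0.121]
sd lugtop 48 [ 0.5793 -0.0019  0.1166] [ 0.567 -0.008  0.112] [0.592 0.004 0.121]
ball px [ 0.48020365 -0.24794403  0.10529107] [ 0.46900989 -0.24634019  0.09713322]
sc ball 80 [ 0.4748 -0.2553  0.0951] 0.013285924678651067
base rect 202 ((465.436767578125, -241.19332885742188), (93.11639404296875, 165.29408264160156), 88.12177276611328)
sd ball 107 [ 0.4738 -0.2553  0.0931] 0.014719853418851138
base rect 195 ((460.95452880859375, -235.8263702392578), (70.24883270263672, 174.42271423339844), 78.16108703613281)
```

View pics/crop.png

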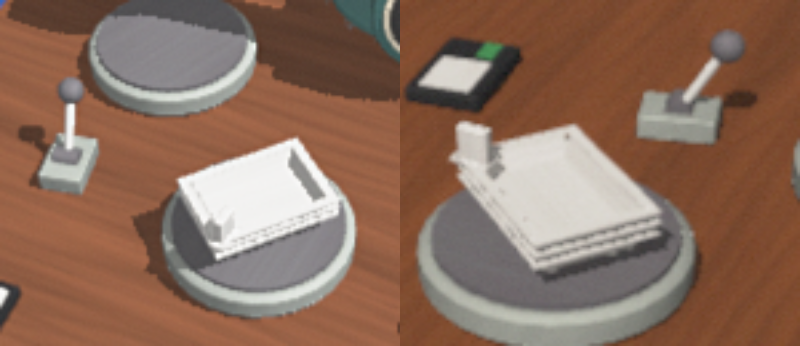

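The crop confirms it. The stack's plate at (0.512, 0.001) is left of the bare look-alike at (0.313, -0.221), so it is the one meant. The lug is at the tray's far (+x) corner, with the fin along about world x. Next I get the switch block's pose and the move numbers.

```bash
cat >> h.py <<'E'
from scipy.spatial.transform import Rotation as Ro
def to(p,yaw,R=None):
    "rows share for tool-down pose with tool x at yaw"
    s=ctrl.sense(); R0=Ro.from_quat(s['eef_rot']); p0=s['tool_pos']
    if R is None: R=Ro.from_matrix(np.array([[np.cos(yaw),np.sin(yaw),0],[np.sin(yaw),-np.cos(yaw),0],[0,0,-1]]))
    d=R0.inv().apply(np.array(p)-p0)/.5; r=(R0.inv()*R).as_rotvec()/np.deg2rad(120)
    return d.round(4).tolist(),r.round(4).tolist(),'dist mm',round(500*np.linalg.norm(d)),'deg',round(120*np.linalg.norm(r))
E
python3 - <<'E'
from h import *
for n in('scene','side'):
    f=load(n);Q=cloud(f);b=np.array([.4745,-.2553])
    m=(abs(Q[...,2]-.025)<.004)&(np.hypot(Q[...,0]-b[0]-.035,Q[...,1]-b[1])<.07)
    nn,l,st,ce=cv2.connectedComponentsWithStats(m.astype(np.uint8))
    i=1+st[1:,4].argmax(); P=(Q[l==i][:,:2]*1000).astype(np.float32)
    print(n,len(P),ce[i].round(),cv2.minAreaRect(P))
    m=(Q[...,2]>.03)&(Q[...,2]<.08)&(np.hypot(Q[...,0]-b[0]-.02,Q[...,1]-b[1])<.04);P=Q[m];print('stem',len(P),np.polyfit(P[:,2],P[:,0],1).round(3),np.polyfit(P[:,2],P[:,1],1).round(3))
    m=(f['image'].min(-1)>170)&(abs(Q[...,2]-.012)<.006)&(np.hypot(Q[...,0]-.48,Q[...,1]-.25)<.15);print('tile',cv2.minAreaRect((Q[m][:,:2]*1000).astype(np.float32)))
E
```

```text
scene 197 [191. 185.] ((511.5557556152344, -246.02992248535156), (72.56996154785156, 50.45017623901367), 14.542850494384766)
stem 103 [-0.655  0.534] [-0.155 -0.241]
tile ((473.5096435546875, 247.0787353515625), (153.43411254882812, 148.78170776367188), 8.42965316772461)
side 219 [296. 178.] ((510.0954895019531, -244.8819580078125), (70.14835357666016, 50.38964080810547), 15.229497909545898)
stem 108 [-0.642  0.53 ] [-0.194 -0.236]
tile ((472.24456787109375, 249.92901611328125), (150.6513214111328, 152.6467742919922), 7.828794002532959)
```

```bash
python3 - <<'E'
from h import *
Q=cloud(load('scene'));m=load('scene')['image'].astype(int);b=(m[...,0]>m[...,2]+60)&(Q[...,1]<-.2)
print(Q[b].min(0).round(2),np.percentile(Q[b],99,axis=0).round(2))
print(to([.428,-.268,.218],np.deg2rad(15))); print(to([.428,-.268,.086],np.deg2rad(15)))
E
```

```text
[-0.21 -1.7  -0.76] [ 0.52 -0.44  0.1 ]
([0.5498, -0.5024, 0.0006], [-0.0004, 0.0, 0.0831], 'dist mm', 372, 'deg', 10)
([0.5497, -0.5022, 0.2646], [-0.0004, 0.0, 0.0831], 'dist mm', 395, 'deg', 10)
```

>>> carry_out(steps=[0.1,-0.09,0,0,0,0.02,0.19,-0.17,0,0,0,0.04,0.28,-0.25,0,0,0,0.06,0.37,-0.33,0,0,0,0.083,0.46,-0.42,0,0,0,0.083,0.55,-0.5,0,0,0,0.083,0.55,-0.5,0.13,0,0,0.083,0.55,-0.5,0.22,0,0,0.083], hand=-1)

```text
time_s: 1.15
tool_pos: [0.4287, -0.2681, 0.1068]
eef_rot: [0.991, 0.132, -0.0, -0.0]
ft_force: [1.1, -0.2, -0.8]
grip_width: 0.0177
gripper_force: 0.0
```

>>> carry_out(steps=[0,0,0.044,0,0,0,0,0,0.044,0,0,0,0,0,0.044,0,0,0])

```text
time_s: 1.52
tool_pos: [0.4291, -0.2695, 0.0879]
eef_rot: [0.991, 0.131, 0.0, 0.0]
ft_force: [0.5, -0.4, 0.7]
grip_width: 0.0008
gripper_force: 0.0
```

```bash
python3 - <<'E'
from h import *
s=ctrl.sense();print(s['time_s'],s['tool_pos'],s['ft_force'],s['grip_width'],to([.428,-.268,.086],np.deg2rad(15)),to([.516,-.244,.086],np.deg2rad(15)))
E
```

```text
1.525 [ 0.42909416 -0.2695488   0.08793136] [ 0.45380622 -0.41865319  0.73412016] 0.0007514177871145173 ([-0.0013, -0.0036, 0.0039], [0.0005, -0.0004, 0.0], 'dist mm', 3, 'deg', 0) ([0.1811, -0.0044, 0.004], [0.0005, -0.0004, 0.0], 'dist mm', 91, 'deg', 0)
```

Push slowly along tool x.

>>> carry_out(steps=[0.03,-0.004,0.006,0,0,0,0.055,-0.004,0.006,0,0,0,0.08,-0.004,0.006,0,0,0,0.105,-0.004,0.006,0,0,0,0.13,-0.004,0.006,0,0,0,0.15,-0.004,0.006,0,0,0,0.17,-0.004,0.006,0,0,0,0.185,-0.004,0.006,0,0,0])

```text
time_s: 2.52
tool_pos: [0.5181, -0.2431, 0.0836]
eef_rot: [0.991, 0.131, -0.0, -0.0]
ft_force: [-1.2, -0.1, 0.1]
grip_width: 0.0005
gripper_force: 0.0
```

>>> carry_out(steps=[0.01,0,0,0,0,0,0.01,0,0,0,0,0,-0.05,0,0,0,0,0,-0.1,0,-0.05,0,0,0,-0.1,0,-0.16,0,0,0,-0.1,0,-0.26,0,0,0])

```text
time_s: 3.28
tool_pos: [0.4686, -0.2564, 0.2156]
eef_rot: [0.991, 0.13, 0.0, 0.0]
ft_force: [-0.2, -0.3, 0.8]
grip_width: 0.0003
gripper_force: 0.0
```

```bash
python3 - <<'E'
from h import *
for n in ('scene','side'):
    Q=cloud(grab(n)); u=np.array([np.cos(.26),np.sin(.26)]); d=Q[...,:2]-np.array([.511,-.2455]); a=d@u; l=d@np.array([-u[1],u[0]])
    m=(abs(l)<.02)&(abs(a)<.07)&(Q[...,2]>.08)&(Q[...,2]<.125);print(n,m.sum(),np.median(a[m]),np.median(Q[m],axis=0))
im=np.vstack([load('scene')['image']]);cv2.imwrite('pics/s1.png',cv2.resize(im[60:300,100:420],(800,600)))
print(to([.565,-.003,.25],0.0),ctrl.sense()['ft_force'])
E
```

```text
scene 85 0.044457520840459314 [ 0.5534407  -0.23175266  0.10135371]
side 101 0.03515642627142436 [ 0.54355852 -0.22859308  0.09892085]
([0.3148, -0.4418, -0.0613], [0.0024, -0.003, 0.1249], 'dist mm', 273, 'deg', 15) [-0.15716032 -0.22132693  0.42651148]
```

View pics/s1.png

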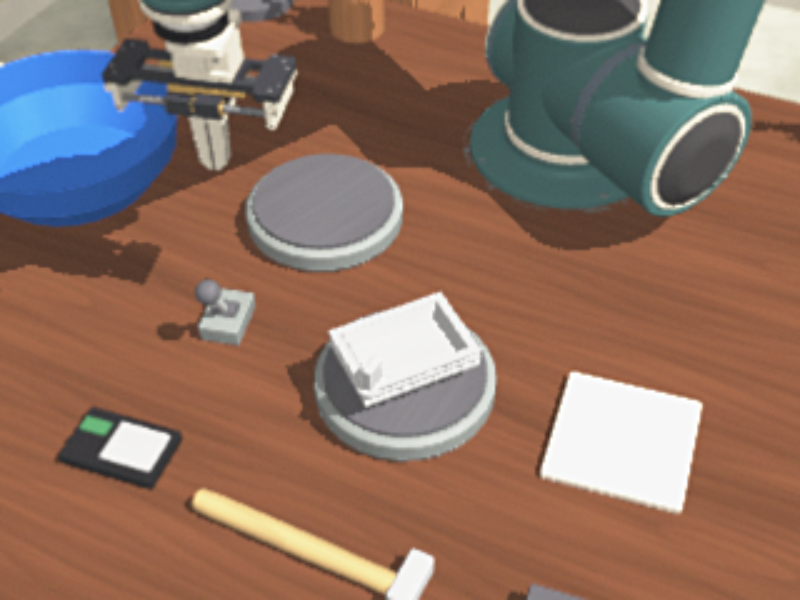

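The switch is off: the ball now sits on the +x side of the block, at crop (207,291). Next I move above the lug with the gripper open.

>>> carry_out(steps=[0.08,-0.08,-0.06,0,0,0.03,0.14,-0.17,-0.06,0,0,0.06,0.2,-0.26,-0.06,0,0,0.1,0.26,-0.35,-0.06,0,0,0.125,0.315,-0.44,-0.06,0,0,0.125,0.315,-0.44,-0.06,0,0,0.125,0.315,-0.44,-0.06,0,0,0.125], hand=1)

```text
time_s: 4.25
tool_pos: [0.5642, -0.0032, 0.2432]
eef_rot: [1.0, 0.0, -0.0, 0.0]
ft_force: [-0.6, 0.1, -0.3]
grip_width: 0.0658
gripper_force: 0.0
```

```bash
python3 - <<'E'
from h import *
f=grab('wrist');Q=cloud(f);cv2.imwrite('pics/w1.png',f['image'])
base=np.hypot(Q[...,0]-.513,Q[...,1])<.13
m=base&(abs(Q[...,2]-.088)<.004)
print('flange',m.sum(),cv2.minAreaRect((Q[m][:,:2]*1000).astype(np.float32)),np.median(Q[m][:,2]))
m=base&(Q[...,2]>.113)&(Q[...,2]<.123)
v,u=np.nonzero(m);print('lugtop',m.sum(),u.mean(),v.mean(),Q[m].mean(0).round(4),cv2.minAreaRect((Q[m][:,:2]*1000).astype(np.float32)))
print(ctrl.sense()['tool_pos'],ctrl.sense()['grip_width'])
E
```

```text
flange 4087 ((514.5645141601562, -1.3177566528320312), (108.00926208496094, 145.8646240234375), 51.669189453125) 0.08768452111228048
lugtop 309 258.3009708737864 167.93527508090614 [ 0.5797 -0.0058  0.1175] ((579.3265380859375, -6.017931938171387), (9.94797420501709, 25.838422775268555), 89.82999420166016)
[ 0.56411959 -0.00370091  0.24332926] 0.06979456326948902
```

View pics/w1.png

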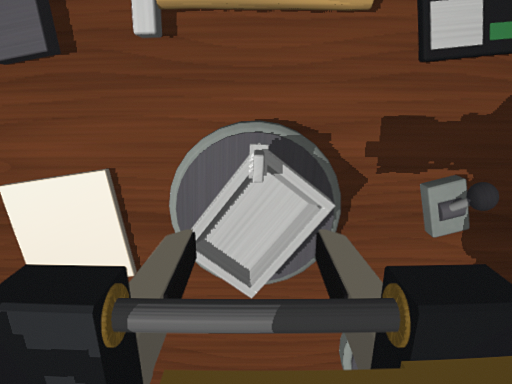

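The wrist view shows the lug top at (258,168), between the fingers' lines. It is 10 x 26 mm, aligned with world x, with its top at z 0.1175 (two views agree). The switch ball is on the far side. Now I descend.

```bash
python3 - <<'E'
from h import *
print(to([.579,-.0055,.0918],0.0))
E
```

```text
([0.0299, 0.0035, 0.303], [0.0001, 0.0002, -0.0002], 'dist mm', 152, 'deg', 0)
```

>>> carry_out(steps=[0.03,0.0035,0.07,0,0,0,0.03,0.0035,0.14,0,0,0,0.03,0.0035,0.2,0,0,0,0.03,0.0035,0.25,0,0,0,0.03,0.0035,0.28,0,0,0,0.03,0.0035,0.3,0,0,0,0.03,0.0035,0.3,0,0,0,0.03,0.0035,0.3,0,0,0])

```text
time_s: 5.3
tool_pos: [0.5798, -0.0048, 0.0946]
eef_rot: [1.0, 0.0, 0.001, 0.0]
ft_force: [0.4, 0.2, 0.9]
grip_width: 0.093
gripper_force: 0.0
```

```bash
python3 - <<'E'
from h import *
s=ctrl.sense();print(s['tool_pos'],s['ft_force'],s['grip_width'],to([.579,-.0055,.0918],0.0))
f=grab('wrist');Q=cloud(f);m=(abs(Q[...,0]-.58)<.03)&(abs(Q[...,1])<.02)&(Q[...,2]>.113)&(Q[...,2]<.121);print(m.sum(),np.median(Q[m],axis=0) if m.any() else 0)
E
```

```text
[ 0.57978045 -0.00482305  0.09457557] [0.4498873  0.22974859 0.8565089 ] 0.0929813445237749 ([-0.0016, 0.0014, 0.0055], [0.0, -0.0006, 0.0001], 'dist mm', 3, 'deg', 0)
999 [ 0.58102575 -0.00561129  0.1175377 ]
```

>>> carry_out(steps=[0,0.0015,0.005,0,0,0,0,0.0015,0.005,0,0,0])

```text
time_s: 5.6
tool_pos: [0.5794, -0.0055, 0.0911]
eef_rot: [1.0, 0.0, -0.0, 0.0]
ft_force: [-0.1, -0.3, 0.3]
grip_width: 0.093
gripper_force: 0.0
```

>>> carry_out(steps=[0,0,0,0,0,0,0,0,0,0,0,0,0,0,0,0,0,0,0,0,0,0,0,0,0,0,0,0,0,0,0,0,0,0,0,0,0,0,0,0,0,0], hand=-1)

```text
time_s: 6.48
tool_pos: [0.5794, -0.0055, 0.0911]
eef_rot: [1.0, 0.0, -0.0, -0.0]
ft_force: [0.4, 0.2, 0.1]
grip_width: 0.0276
gripper_force: 0.0
```

```bash
python3 - <<'E'
from h import *
s=ctrl.sense();print(s['tool_pos'],s['ft_force'],s['torque'],s['grip_width'],s['gripper_force'])
R0=Ro.from_quat(s['eef_rot']);p0=s['tool_pos']
# far corner in world: diag distance 149.3 from lug along fin (-x)
piv=np.array([.580-.149,-.006,.060+.014])
for a in (1,2,3,4.5,6,7.5,9,10.5):
    rv=np.array([0,-np.deg2rad(a),0]); r=Ro.from_rotvec(rv)
    p=piv+r.apply(p0-piv); print(a,to(p,0,r*R0)[:2])
E
```

```text
[ 0.57937277 -0.00546572  0.09113528] [0.37577936 0.16934982 0.06568876] [ 0.05549738  0.02700672 -0.04455515] 0.02757222093175095 0.0
1 ([-0.0006, -0.0, -0.0052], [-0.0, 0.0083, -0.0])
2 ([-0.0014, -0.0, -0.0103], [-0.0, 0.0167, -0.0])
3 ([-0.0022, -0.0, -0.0155], [-0.0, 0.025, -0.0])
4.5 ([-0.0036, -0.0, -0.0232], [-0.0, 0.0375, -0.0])
6 ([-0.0052, -0.0, -0.0308], [-0.0, 0.05, -0.0])
7.5 ([-0.007, -0.0, -0.0384], [-0.0, 0.0625, -0.0])
9 ([-0.009, -0.0, -0.046], [-0.0, 0.075, -0.0])
10.5 ([-0.0112, -0.0, -0.0535], [-0.0, 0.0875, -0.0])
```

>>> carry_out(steps=[0,0,0,0,0,0,0,0,0,0,0,0,0,0,0,0,0,0,0,0,0,0,0,0,0,0,0,0,0,0,0,0,0,0,0,0])

```text
time_s: 7.22
tool_pos: [0.5794, -0.0053, 0.0912]
eef_rot: [1.0, 0.0, 0.0, -0.0]
ft_force: [0.6, 3.1, 1.1]
grip_width: 0.0098
gripper_force: 29.8
```

>>> carry_out(steps=[-0.0003,0,-0.0026,0,0.0042,0,-0.0006,0,-0.0052,0,0.0083,0,-0.001,0,-0.0078,0,0.0125,0,-0.0014,0,-0.0103,0,0.0167,0,-0.0018,0,-0.013,0,0.021,0,-0.0022,0,-0.0155,0,0.025,0,-0.0022,0,-0.0155,0,0.025,0])

```text
time_s: 8.1
tool_pos: [0.5785, -0.0056, 0.0994]
eef_rot: [1.0, 0.0, 0.027, 0.0]
ft_force: [0.2, 1.3, -1.5]
grip_width: 0.0099
gripper_force: 29.8
```

```bash
cat > chk.py <<'E'
from h import *
s=ctrl.sense();print(s['time_s'],s['tool_pos'].round(4),s['ft_force'].round(1),s['torque'].round(2),s['grip_width'],s['gripper_force'])
for n in('scene','side'):
    Q=cloud(grab(n));x,y,z=Q[...,0],Q[...,1],Q[...,2]
    for k,c in (('far',(.435,-.003)),('right',(.51,-.08)),('left',(.51,.076)),('lugc',(.585,-.02))):
        m=(np.hypot(x-c[0],y-c[1])<.014)&(z>.05)&(z<.16); print(n,k,m.sum(),np.percentile(z[m],[50,90]).round(4) if m.any() else '')
E
python3 chk.py
```

```text
8.1 [ 0.5785 -0.0056  0.0994] [ 0.2  1.3 -1.5] [ 0.2  -0.19 -0.08] 0.009884657484869245 29.77838158607483
scene far 3 [0.087  0.0891]
scene right 0 
scene left 11 [0.0715 0.0792]
scene lugc 136 [0.1258 0.1519]
side far 94 [0.084  0.0896]
side right 2 [0.0933 0.0938]
side left 21 [0.0704 0.0801]
side lugc 12 [0.087  0.0958]
```

>>> carry_out(steps=[-0.0006,0,-0.0052,0,0.0083,0,-0.0014,0,-0.0103,0,0.0167,0,-0.0022,0,-0.0155,0,0.025,0,-0.0029,0,-0.0194,0,0.031,0,-0.0036,0,-0.0232,0,0.0375,0,-0.0036,0,-0.0232,0,0.0375,0])

```text
time_s: 8.95
tool_pos: [0.5758, -0.0055, 0.1106]
eef_rot: [0.998, 0.0, 0.066, 0.0]
ft_force: [0.0, -0.3, -1.1]
grip_width: 0.0096
gripper_force: 29.8
```

```bash
python3 chk.py; python3 -c "
from h import *
cv2.imwrite('pics/p1.png',np.hstack([cv2.resize(load('scene')['image'][150:260,190:330],(400,314)),cv2.resize(load('side')['image'][150:260,190:330],(400,314))]))"
```

```text
8.95 [ 0.5758 -0.0055  0.1106] [ 0.  -0.3 -1.1] [ 0.13 -0.09 -0.07] 0.009567095293053805 29.809656143188477
scene far 3 [0.0903 0.0922]
scene right 5 [0.0995 0.1004]
scene left 17 [0.0717 0.0811]
scene lugc 136 [0.122  0.1518]
side far 101 [0.0868 0.0899]
side right 4 [0.0994 0.1006]
side left 22 [0.0697 0.0792]
side lugc 25 [0.0762 0.079 ]
```

View pics/p1.png

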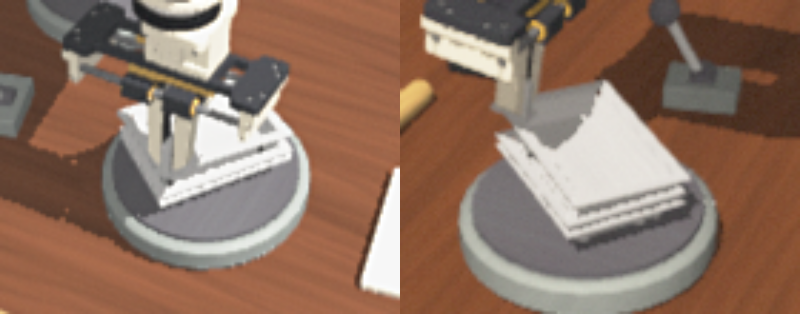

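The top tray is tilted about 7.5°: lug corner up, far corner still at about 0.088, lower trays unmoved. I tilt a little more, then lift straight up.

>>> carry_out(steps=[-0.0006,0,-0.0052,0,0.0083,0,-0.0014,0,-0.0103,0,0.0167,0,-0.0022,0,-0.0155,0,0.025,0,-0.0029,0,-0.0194,0,0.031,0,-0.0036,0,-0.0232,0,0.0375,0,-0.0036,0,-0.0232,0,0.0375,0])

```text
time_s: 9.8
tool_pos: [0.5725, -0.0055, 0.1219]
eef_rot: [0.994, 0.0, 0.105, -0.0]
ft_force: [0.3, 0.3, -2.0]
grip_width: 0.0099
gripper_force: 29.8
```

```bash
python3 chk.py; python3 - <<'E'
from h import *
s=ctrl.sense();p=s['tool_pos'];R=Ro.from_quat(s['eef_rot'])
print(np.rad2deg((R*Ro.from_quat([1,0,0,0]).inv()).as_rotvec()))
print(to(p+[0,0,.12],0,R)); print(to(p+[0.004,0,.16],0))
E
```

```text
9.8 [ 0.5725 -0.0055  0.1219] [ 0.3  0.3 -2. ] [ 0.03  0.09 -0.05] 0.009874006134183816 29.835743308067322
scene far 22 [0.0853 0.0932]
scene right 5 [0.1069 0.1081]
scene left 13 [0.0705 0.0821]
scene lugc 112 [0.123  0.1505]
side far 103 [0.087  0.0913]
side right 7 [0.1067 0.1083]
side left 21 [0.0701 0.0795]
side lugc 45 [0.0768 0.0782]
[ 6.07659379e-04 -1.19993791e+01  1.02047482e-02]
([0.0499, 0.0, -0.2348], [0.0, 0.0, 0.0], 'dist mm', 120, 'deg', 0)
([0.0744, 0.0, -0.3113], [-0.0, -0.1, 0.0001], 'dist mm', 160, 'deg', 12)
```

>>> carry_out(steps=[0.003,0,-0.014,0,0,0,0.006,0,-0.028,0,0,0,0.01,0,-0.047,0,0,0,0.016,0,-0.075,0,0,0,0.024,0,-0.113,0,0,0,0.033,0,-0.155,0,0,0,0.042,0,-0.198,0,0,0,0.05,0,-0.235,0,0,0])

```text
time_s: 10.9
tool_pos: [0.5727, -0.0055, 0.2437]
eef_rot: [0.994, 0.0, 0.105, -0.0]
ft_force: [-0.2, 0.1, -0.9]
grip_width: 0.01
gripper_force: 29.8
```

```bash
python3 chk.py; python3 - <<'E'
from h import *
s=ctrl.sense();p=s['tool_pos']
Q=cloud(load('side'))
m=(np.hypot(Q[...,0]-.513,Q[...,1])<.12)&(abs(Q[...,2]-.0775)<.004);print(cv2.minAreaRect((Q[m][:,:2]*1000).astype(np.float32)))
print(to(p+[0,0,.03],0))
cv2.imwrite('pics/p2.png',np.hstack([cv2.resize(load('scene')['image'][110:270,170:400],(400,278)),cv2.resize(load('side')['image'][100:260,160:390],(400,278))]))
E
```

```text
10.9 [ 0.5727 -0.0055  0.2437] [-0.2  0.1 -0.9] [0.01 0.09 0.04] 0.009997349243824437 29.835833609104156
scene far 40 [0.0774 0.082 ]
scene right 3 [0.077  0.0774]
scene left 12 [0.0734 0.0805]
scene lugc 38 [0.0784 0.0809]
side far 61 [0.077  0.0796]
side right 0 
side left 18 [0.0733 0.0797]
side lugc 57 [0.0765 0.0787]
((512.14501953125, -1.8731155395507812), (101.35159301757812, 144.6822052001953), 50.902042388916016)
([0.0127, 0.0, -0.0586], [0.0001, -0.1016, 0.0001], 'dist mm', 30, 'deg', 12)
```

View pics/p2.png

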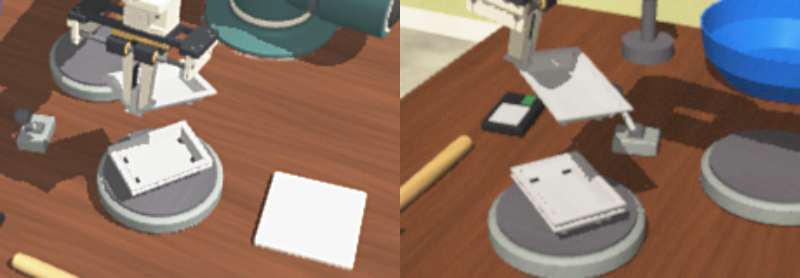

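The tray is free in the gripper and the lower trays are undisturbed on the plate. Next I level it and carry it over the tile at about (0.473, 0.248).

```bash
python3 - <<'E'
from h import *
print(to([.540,.248,.25],0))
E
```

```text
([-0.0627, -0.507, -0.0245], [0.0001, -0.1016, 0.0001], 'dist mm', 256, 'deg', 12)
```

>>> carry_out(steps=[-0.003,-0.02,-0.01,0,-0.01,0,-0.01,-0.08,-0.02,0,-0.02,0,-0.02,-0.15,-0.0245,0,-0.04,0,-0.03,-0.23,-0.0245,0,-0.055,0,-0.04,-0.31,-0.0245,0,-0.07,0,-0.05,-0.39,-0.0245,0,-0.085,0,-0.058,-0.46,-0.0245,0,-0.095,0,-0.0627,-0.507,-0.0245,0,-0.1,0])

```text
time_s: 12.0
tool_pos: [0.5387, 0.2498, 0.2463]
eef_rot: [1.0, 0.001, -0.001, 0.0]
ft_force: [-0.2, -0.8, -1.3]
grip_width: 0.0099
gripper_force: 29.8
```

>>> carry_out(steps=[0,0,0,0,0,0,0,0,0,0,0,0,0,0,0,0,0,0,0,0,0,0,0,0])

```text
time_s: 12.5
tool_pos: [0.5395, 0.2474, 0.2474]
eef_rot: [1.0, -0.0, 0.0, -0.0]
ft_force: [0.4, -0.8, -0.7]
grip_width: 0.0099
gripper_force: 29.8
```

```bash
cat > lev.py <<'E'
from h import *
s=ctrl.sense();print(s['time_s'],s['tool_pos'].round(4),s['eef_rot'].round(4),s['ft_force'].round(1),s['grip_width'],s['gripper_force'])
for n in('scene','side','wrist'):
    f=grab(n);Q=cloud(f);P0=s['tool_pos']
    m=(np.hypot(Q[...,0]-P0[0]+.067,Q[...,1]-P0[1])<.09)&(abs(Q[...,2]-P0[2]+.01)<.045)&(f['image'].min(-1)>0)&(f['depth']>0)
    P=Q[m]; 
    if len(P)<60: continue
    g=np.random.default_rng(0);best=None
    for _ in range(400):
        a=P[g.choice(len(P),3,False)]; nv=np.cross(a[1]-a[0],a[2]-a[0]); L=np.linalg.norm(nv)
        if L<5e-4: continue
        nv/=L*np.sign(nv[2]+1e-9)
        if nv[2]<.8: continue
        i=abs((P-a[0])@nv)<.0015
        if best is None or i.sum()>best.sum(): best=i
    I=P[best];c=I.mean(0);nv=np.linalg.svd(I-c)[2][2];nv*=np.sign(nv[2])
    print(n,len(P),len(I),c.round(4),'tilt(slope x,y deg)',np.rad2deg(-nv[:2]/nv[2]).round(2),cv2.minAreaRect((I[:,:2]*1000).astype(np.float32)))
cv2.imwrite('pics/l%d.png'%int(s['time_s']*10),np.hstack([cv2.resize(load('scene')['image'][130:300,230:430],(400,340)),cv2.resize(load('side')['image'][100:360,100:406],(400,340))]))
E
python3 lev.py; ls pics
```

```text
12.5 [0.5395 0.2474 0.2474] [ 1.e+00 -3.e-04  2.e-04 -0.e+00] [ 0.4 -0.8 -0.7] 0.009924603664454816 29.835784435272217
scene 886 225 [0.5068 0.2408 0.2447] tilt(slope x,y deg) [0.88 0.21] ((479.0455017089844, 242.7527618408203), (108.0888900756836, 139.2059783935547), 57.48324203491211)
side 3532 1282 [0.4753 0.246  0.2272] tilt(slope x,y deg) [-0.15 -0.28] ((472.6745300292969, 250.59303283691406), (71.87582397460938, 113.70988464355469), 54.13805389404297)
wrist 5683 1511 [0.4969 0.2372 0.2356] tilt(slope x,y deg) [ 9.28 -7.67] ((493.3862609863281, 230.78616333007812), (54.9415283203125, 127.01519775390625), 87.9354476928711)
both.png
crop.png
l125.png
p1.png
p2.png
s1.png
scene0.png
side0.png
w1.png
wrist0.png
```

>>> carry_out(steps=[0,0,0,0,0,0,0,0,0,0,0,0,0,0,0,0,0,0,0,0,0,0,0,0,0,0,0,0,0,0,0,0,0,0,0,0])

```text
time_s: 13.4
tool_pos: [0.5394, 0.248, 0.2473]
eef_rot: [1.0, 0.0, -0.0, 0.0]
ft_force: [0.3, 0.8, -2.1]
grip_width: 0.0095
gripper_force: 29.8
```

View pics/l125.png

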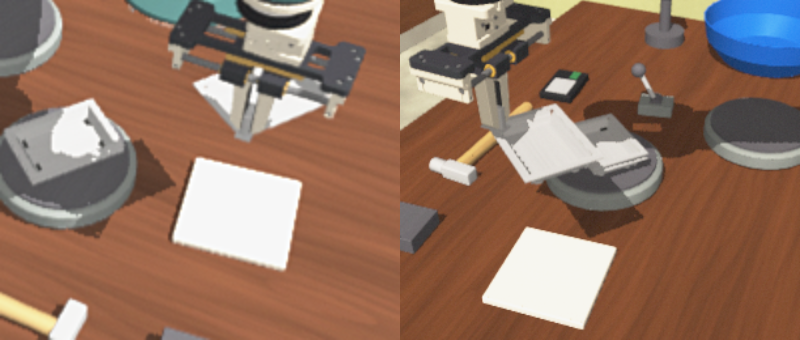

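```bash
python3 lev.py
```

```text
13.4 [0.5394 0.248  0.2473] [ 1.e+00  1.e-04 -0.e+00  0.e+00] [ 0.3  0.8 -2.1] 0.009538576687806026 29.83568161725998
scene 882 198 [0.5055 0.2391 0.2437] tilt(slope x,y deg) [ 1.33 -0.34] ((479.06561279296875, 247.11004638671875), (107.23422241210938, 137.81643676757812), 54.01160430908203)
side 3521 1293 [0.4755 0.2464 0.2271] tilt(slope x,y deg) [ 0.01 -0.3 ] ((471.58978271484375, 251.1785888671875), (71.08950805664062, 113.87772369384766), 53.33372116088867)
wrist 5667 1486 [0.5048 0.2385 0.2365] tilt(slope x,y deg) [10.12 -6.43] ((496.6883544921875, 230.62026977539062), (55.82311248779297, 120.77074432373047), 87.96488952636719)
```

The tray is level and centred over the tile, about 0.2 m up. The lever is off and the lower trays are in place.

```bash
python3 -c "
from bench import ctrl
print(ctrl.hand_in())"
```

```text
the job is handed in; nothing more can be done
None
```

I handed the job in at 13.4 s: the warming plate is switched off, the top tray was peeled off lug corner first with the lower trays left in place, and the gripper is closed on it, holding it level and still about 0.2 m above the tile; no verdict came back.

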